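# Hang the charged pipette in its place on the pipette rack

### The job

Take the blue-buttoned electronic pipette off its charging stand and hook it by its finger hook over the top rail of the pipette rack, at the empty end, clear of the pipettes already hanging there. Then slide it along the rail, without lifting it off again, until its hook sits centred on the blue band, and leave it hanging there. Do not disturb the other two pipettes, the culture flask or the tip box.

Things in the scene. Friction and masses are not known exactly. Their poses are not given: they have to be found in the camera images.
- pipette_grip (a point): Grip point of the white pipette with a blue button (246 mm long, 160 g, starts hanging upright on the charger): on its axis, 212 mm above its lower end. z up its axis, display at -x, finger hook at +x. Handle here 28 mm wide in y, 28-30 mm deep in x; flat sides from 133 mm below to 25 mm above; button top 34 mm above; hook arm's top 23 mm below, so free all round above that.
- pipette_hook (a point): Underside of that pipette's finger hook, mid-slot: 23 mm behind the axis (+x), 30 mm below pipette_grip, 182 mm above the lower end; same axes. The slot is open downwards, 18 mm long in x: handle back 9 mm in front of this point, lip from 9 to 14 mm behind it, hanging 12 mm below it. Hook 14 mm wide in y.
- charger: White fixed charging stand, base 122 x 92 mm, 218 mm high. Origin: on the bench, straight below the hung pipette's axis. The pipette's axes are parallel to the stand's; the stand's column is on its +x side. The pipette hangs with pipette_grip 242 mm above the bench.
- charger_ledge (a point): Centre of the charger's ledge, a 10 mm round bar along y, top 212 mm above the bench, under the pipette's hook, 27 mm behind the pipette's axis. Side cheeks at y = +-12 mm rise 6 mm above its top. To unhook, lift the pipette straight up 20 mm or more, then draw it away to the stand's -x.
- rack_rail (a point): Middle of the pipette rack's top rail, on its axis, 200 mm above the bench: fixed steel bar, 10 mm diameter, along y from -228 to +228 mm, end posts as high as the rail. Pipettes hang on its -x side, hooks over it, at about y = +85 and +155 mm; the empty end is at -y. Seated, pipette_hook is 5 mm above the axis and a pipette's lower end clears the 10 mm base plate by 13 mm.
- rack_lower_bar (a point): Middle of the rack's lower bar (8 mm diameter, parallel to the rail, 85 mm below it, 3.5 mm nearer -x), against which hung pipettes lean (4 degrees, lip against the rail). An upright pipette drops over the rail with pipette_hook between 4 mm to the -x side of the rail's axis (lip touches rail) and 1.5 mm to its +x side (handle touches this bar).
- blue_band_mark (a point): Centre of the blue band on the top rail, on the rail's axis; band 14 mm wide, flush with the rail. Its axes are the rail's (y along the rail). It is the place of the blue-buttoned pipette.
- yellow_band_mark (a point): Centre of the yellow band on the top rail, like the blue one: the free place of another pipette that is away. Either band may be nearer the empty end.
- green_pipette_mid (a point): Light grey pipette with a green button hanging on the rack, 28 mm wide; this point is inside its handle, 30 mm below the rail's axis. Leave it hanging.
- red_pipette_mid (a point): Dark grey pipette with a red button hanging on the rack, 28 mm wide; this point is inside its handle, 30 mm below the rail's axis. Leave it hanging.
- flask_mid (a point): Small clear culture flask lying flat on the bench, empty, 93 x 50 x 25 mm, red cap; point at the centre of its body, 12 mm up. Leave it alone.
- tip_box_mid (a point): Closed blue box of pipette tips with a clear lid, 85 x 122 x 65 mm; point at its centre. Leave it alone.
There are look-alikes about, which are no part of the job. What is shaped like the part that bears pipette_grip but purple is not meant.

How it is judged:
By the outcome, as a careful person would: the job done as asked, in the order asked, and still so for the second after the job is handed in, with the robot touching nothing.
It also fails if it takes over 48 s, if anything falls off the work surface, if the arm or the gripper's body presses on something with over 40 N, if the wrist force passes 120 N, or if a joint passes its speed limit or range.

### The arm

A 6-joint arm with a two-finger parallel gripper is mounted at the origin on the work surface. World frame = base frame: x ahead of the robot, y to its left, z up, the work surface at z = 0. Lengths are in m, angles in rad, forces in N, time in s.
With the tool pointing down it reaches from about 0.275 to 0.775 m from the base axis. Payload 14.6 kg.
Tool frame: the origin (TCP) lies midway between the tips of the shut fingers; the grasp point (between the pads) lies 19 mm behind it; z points along the fingers, y is the line along which they close (so a half turn about z gives the same grasp; the last joint's range is limited). The gripper opens to 85 mm and grips with 20 to 120 N. Pads are 22 mm wide; open, the fingers measure 114 mm over their backs; the gripper's body (76 mm by 85 mm) begins 54 mm behind the grasp point. The pads swing forward as they close: fully open they stand 13 mm farther back than shut.
Start: joints at [-1.33, 0.263, -0.048, 1.259, 0, 1.415], TCP at [0.202, -0.484, 0.231] pointing down, gripper open.
Joint ranges: [-2.65, 2.65], [-0.89, 1.7], [-1.18, 1.37], [-2.13, 2.11], [-1.35, 1.29], [-3.14, 3.14]. Speed limits (rad/s): [1.89, 1.89, 2.57, 2.79, 3.14, 3.14].

### API

Orientations are given as a unit quaternion [w, x, y, z].
In Python, from cell import bot, vision gives the robot as it stands. The module is installed in compiled form; this text tells all that it offers.
- The arm moves only by the tool move_arm, never from a script. Its argument "deltas" is a list of rows, each a list of 7 numbers: the shift along the tool's x, y, z in mm, then the turn, a rotation vector about the tool's x, y, z in rad, then the closure, from -1 (fully open) to 1 (shut). In form: [[tx, ty, tz, rx, ry, rz, jaw], ...]. A call has 1 to 8 rows; each row shifts and turns the commanded pose from where the row before left it, along the tool's axes as they then stand; what a row does not reach is not made up. A row lasts 1/10 s, in which the tool goes at most 50 mm and 8.59 degrees, less where a joint would pass 70% of its speed; a pose out of reach is approached as far as the arm can. A call with a gripper value outside its range is refused whole. The fingers move at their own pace and stop on an object; "squeeze" is the grip in N (left out, the last holds). Time passes only in rows, so rows that do not move let the fingers close. It gives the time, the measured TCP pose, the force, the opening and the grip force at its end, in the units of the state.
- bot.get_state(): the state, without advancing time (a new reading comes with each control period).
- vision.camera(name): name is "side" or "top"; returns a dict with "pixels" (420x560x3 uint8, blue, green, red), "intrinsics" (3x3 intrinsics, pixels), "view" (4x4, takes a point from world to camera coordinates). Camera axes: x right, y down, z forward; pixel columns grow to the right and rows downward; lengths in m; the calibration is good to about 2 mm. A picture is of the moment at which its call begins. There is no depth.
- bot.finish_job(): hands the job in; it is judged then, once.
The state is a dict: "time": time; "joint_pos": joint angles; "dq": joint speeds; "joint_torque": joint torques, N m; "tool_pos": TCP position; "orientation": TCP orientation; "force": force on the tool from outside, world axes, zero at the start; "ft_torque": the same for the moment, N m; "gripper_width": finger opening in m; "grasp_force": force on a finger pad.
Only numpy, scipy, OpenCV 4.12 (cv2) and the standard library are available. Lean on these libraries where they do the work, as an engineer would, in place of code of your own. Each camera call takes 0.05 s, during which the arm holds its last target. There are 200 camera calls.

## Working session

There is one attempt and no reset: what is moved stays moved. The work goes in short steps, Python scripts to look and compute and a tool call to move; the robot and the scene stay as the last step left them, time stands still between calls to the robot, and variables do not carry over. Pictures are saved under pics/ and viewed, at most 12 in all, crops included, and the job is handed in when it is done.

Besides the shell and the picture viewer there is one more tool, called after "Call:" as name(argument=value, ...), one argument or row to a line, values as JSON. move_arm: Moves the arm, as the interface text tells. Its arguments: {"type":"object","properties":{"deltas":{"type":"array","items":{"type":"array","items":{"type":"number"}}},"squeeze":{"type":"number"}},"required":["deltas"]}

```bash
mkdir -p pics; python3 - <<'E'
from cell import bot, vision
import cv2,json,numpy as np
s=bot.get_state()
print({k:np.round(v,3).tolist() for k,v in s.items()})
for n in("side","top"):
    c=vision.camera(n); cv2.imwrite(f"pics/{n}0.png",c["pixels"])
    V=np.array(c["view"]);print(n,np.round(c["intrinsics"],1).tolist(),np.round(V,4).tolist(),"cam",-V[:3,:3].T@V[:3,3])
E
```

```text
{'time': 0.0, 'joint_pos': [-1.33, 0.264, -0.049, 1.259, 0.0, 1.415], 'dq': [-0.0, -0.002, -0.001, 0.003, -0.0, -0.0], 'joint_torque': [-0.004, -63.761, 38.456, 0.014, -0.0, 0.0], 'tool_pos': [0.202, -0.484, 0.231], 'orientation': [-0.001, 0.98, 0.197, -0.0], 'force': [-0.037, -0.109, -0.678], 'ft_torque': [-0.031, 0.021, 0.07], 'grasp_force': 0.0, 'gripper_width': 0.086}
side [[516.1, 0.0, 280.9], [0.0, 516.1, 215.8], [0.0, 0.0, 1.0]] [[-0.9, -0.4356, 0.0179, 0.4151], [-0.3192, 0.6304, -0.7077, 0.3487], [0.297, -0.6426, -0.7063, 1.6337], [0.0, 0.0, 0.0, 1.0]] cam [-3.10096542e-04  1.01077285e+00  1.39323692e+00]
top [[403.1, 0.0, 283.4], [0.0, 403.1, 218.9], [0.0, 0.0, 1.0]] [[-0.0212, -0.9998, 0.0062, -0.1188], [-0.991, 0.0201, -0.1322, 0.5428], [0.132, -0.009, -0.9912, 1.4084], [0.0, 0.0, 0.0, 1.0]] cam [ 0.34940843 -0.11700489  1.46847423]
```

View pics/side0.png

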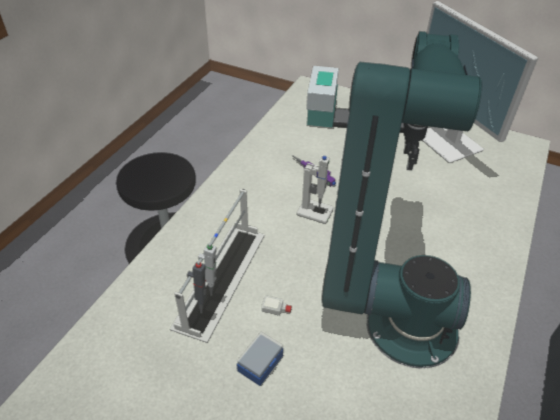

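View pics/top0.png

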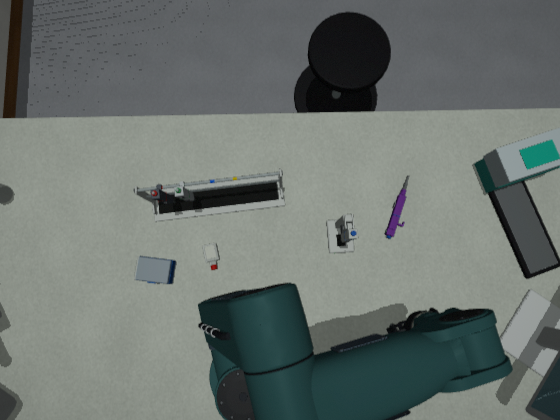

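Side view: blue-buttoned pipette on its charger at about (323,160). Purple look-alike lying behind at (315,168). Rack with the green one at (210,250) and the red one at (199,270). Top view: charger (342,235) with the blue button (353,233), purple one (397,210), rail (140,190)–(282,173), blue band (211,181), yellow (235,178), empty end on the right. I choose the blue-buttoned white one, and check it in a close crop.

```bash
python3 - <<'E'
import cv2,numpy as np
s=cv2.imread("pics/side0.png");t=cv2.imread("pics/top0.png")
f=lambda im,x,y,w,h,k:cv2.resize(im[y:y+h,x:x+w],None,fx=k,fy=k,interpolation=cv2.INTER_CUBIC)
a=f(s,290,145,50,75,4); b=f(t,320,205,50,50,6); c=f(s,170,180,100,75,3) ; d=f(t,130,165,160,60,5)
im=np.zeros((600,800,3),np.uint8)
for p,x,y in((a,0,0),(b,200,0),(c,500,0),(d,0,300)): im[y:y+p.shape[0],x:x+p.shape[1]]=p[:600-y,:800-x]
cv2.imwrite("pics/crop1.png",im)
E
```

```text
(no output)
```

View pics/crop1.png

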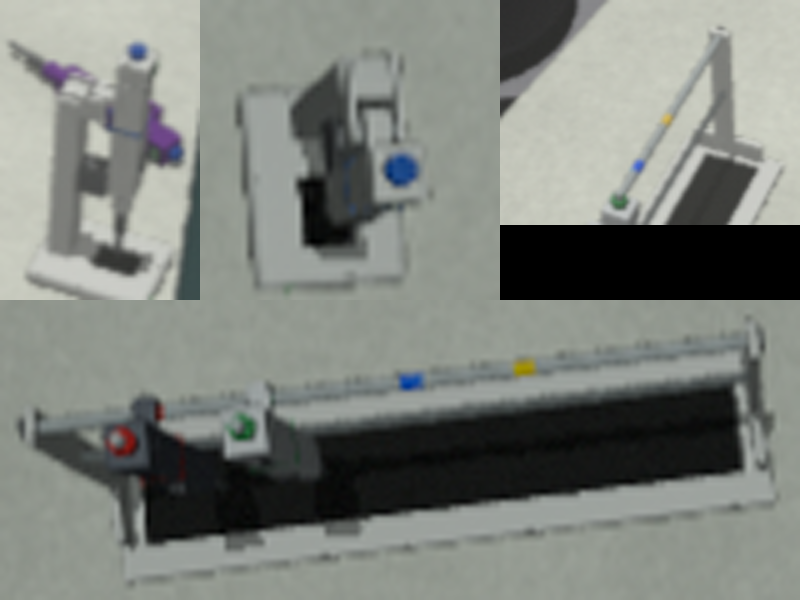

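The crop confirms it: white body, blue button top at top pixel (353.5,233) and side pixel (324.5,157.5), with purple lying separately. On the rail from the empty (right) end: yellow, then blue, then green, red.

```bash
cat > h.py <<'E'
from cell import bot, vision
import cv2,numpy as np
def ray(c,u,v):
    K=np.array(c["intrinsics"]);V=np.array(c["view"]);R=V[:3,:3]
    d=R.T@np.linalg.solve(K,[u,v,1]);return -R.T@V[:3,3],d/np.linalg.norm(d)
def atz(c,u,v,z):
    o,d=ray(c,u,v);return o+d*(z-o[2])/d[2]
def tri(*r):
    A=sum(np.eye(3)-np.outer(d,d) for o,d in r);b=sum((np.eye(3)-np.outer(d,d))@o for o,d in r)
    return np.linalg.solve(A,b)
def proj(c,p):
    q=np.array(c["view"])@np.append(p,1);q=np.array(c["intrinsics"])@q[:3];return q[:2]/q[2]
def blob(im,box,col):
    x,y,w,h=box;p=im[y:y+h,x:x+w].astype(int);b,g,r=p[...,0],p[...,1],p[...,2]
    s={'b':b-np.maximum(g,r),'y':np.minimum(g,r)-b,'g':g-np.maximum(b,r),'r':r-np.maximum(b,g)}[col]
    wt=np.where(s>25,s,0).astype(float);Y,X=np.mgrid[y:y+h,x:x+w]
    return (wt*X).sum()/wt.sum(),(wt*Y).sum()/wt.sum(),int((wt>0).sum())
E
python3 - <<'E'
from h import *
S=vision.camera("side");T=vision.camera("top");np.set_printoptions(precision=4,suppress=True)
for n,sb,tb,col,z in(("button",(316,150,16,14),(346,226,15,15),'b',.274),("blue",(208,228,16,16),(202,175,18,12),'b',.204),("yellow",(216,210,18,16),(226,172,18,12),'y',.204),("green",(203,240,14,12),(172,183,14,14),'g',.24),("red",(192,260,14,12),(148,183,14,14),'r',.24)):
    a=blob(S["pixels"],sb,col);b=blob(T["pixels"],tb,col)
    print(n,np.round(a,2),np.round(b,2),"tri",tri(ray(S,*a[:2]),ray(T,*b[:2])),"atz",atz(S,*a[:2],z),atz(T,*b[:2],z))
print("rail ends",atz(T,136,190,.205),atz(T,281,172.4,.205))
f=lambda x,y:(320+(x-200)/6,205+y/6)
print("base",[atz(T,*f(*q),.01)[:2] for q in((243,90),(257,286),(404,275),(398,85))])
print("column top",[atz(T,*f(*q),.218)[:2] for q in((348,58),(402,55))])
E
```

```text
button [324.   157.18  12.  ] [353.07 232.88  22.  ] tri [ 0.4623 -0.3346  0.2737] atz [ 0.4621 -0.3343  0.274 ] [ 0.4623 -0.3345  0.274 ]
blue [215.7  234.69  14.  ] [211.67 180.95  14.  ] tri [0.6447 0.0982 0.2056] atz [0.6456 0.0969 0.204 ] [0.6451 0.0985 0.204 ]
yellow [225.21 219.37  14.  ] [234.31 178.16  14.  ] tri [0.6525 0.0259 0.2051] atz [0.6531 0.025  0.204 ] [0.6528 0.026  0.204 ]
green [209.12 247.01  10.  ] [178.62 190.45  11.  ] tri [0.6059 0.1902 0.2593] atz [0.6177 0.1764 0.24  ] [0.6086 0.1946 0.24  ]
red [198.06 265.01  24.  ] [155.   192.51  24.  ] tri [0.6    0.2618 0.2583] atz [0.6098 0.2498 0.24  ] [0.6036 0.2675 0.24  ]
rail ends [0.6201 0.339  0.205 ] [ 0.6685 -0.124   0.205 ]
base [array([ 0.5364, -0.29  ]), array([ 0.4173, -0.2942]), array([ 0.4221, -0.3831]), array([ 0.5376, -0.3845])]
column top [array([ 0.5255, -0.3208]), array([ 0.5265, -0.3492])]
```

Call:
move_arm(
  deltas=[
    [0,0,-30,0,0,0.094,-1],
    [0,0,-30,0,0,0.094,-1],
    [0,0,-30,0,0,0.094,-1],
    [0,0,-20,0,0,0.094,-1],
    [30,-16,0,0,0,0,-1],
    [30,-16,0,0,0,0,-1],
    [30,-16,0,0,0,0,-1],
    [30,-16,0,0,0,0,-1],
  ],
)

```text
time: 1.0
tool_pos: [0.3221, -0.4173, 0.3412]
orientation: [-0.0, 1.0, 0.01, -0.0]
force: [0.0, 0.0, 0.9]
gripper_width: 0.0854
grasp_force: 0.0
```

Call:
move_arm(
  deltas=[
    [30,-16,0,0,0,0,-1],
    [30,-16,0,0,0,0,-1],
    [30,-16,0,0,0,0,-1],
    [20,-14,0,0,0,0,-1],
    [0,0,0,0,0,0,-1],
    [0,0,0,0,0,0,-1],
  ],
)

```text
time: 1.6
tool_pos: [0.43, -0.3537, 0.3411]
orientation: [-0.0, 1.0, 0.01, -0.0]
force: [-0.1, -0.7, -0.4]
gripper_width: 0.0858
grasp_force: 0.0
```

```bash
cat >> h.py <<'E'
from scipy.spatial.transform import Rotation as Ro
def st():
    s=bot.get_state();q=np.array(s["orientation"]);R=Ro.from_quat(q[[1,2,3,0]]).as_matrix()
    print("t %.2f"%s["time"],"p",np.round(s["tool_pos"],4),"yaw %.4f"%np.arctan2(R[1,0],R[0,0]),"tilt",np.round(R[:2,2],4),"F",np.round(s["force"],1),"w %.4f g %.1f"%(s["gripper_width"],s["grasp_force"]));return np.array(s["tool_pos"]),R
def to(p):
    x,R=st();print("tool delta mm",np.round(R.T@(np.array(p)-x)*1000,1))
E
python3 -c "
from h import *
to([.4623,-.3345,.224])
for n in('side','top'): cv2.imwrite(f'pics/{n}1.png',vision.camera(n)['pixels'])
a=cv2.imread('pics/side1.png')[130:230,270:370];b=cv2.imread('pics/top1.png')[190:290,300:400]
cv2.imwrite('pics/c1.png',cv2.resize(np.hstack([a,b]),None,fx=4,fy=4,interpolation=cv2.INTER_CUBIC))
"
```

```text
t 1.60 p [ 0.43   -0.3537  0.3411] yaw 0.0209 tilt [-0.0004  0.0001] F [-0.1 -0.7 -0.4] w 0.0858 g 0.0
tool delta mm [ 32.7 -18.5 117.1]
```

Call:
move_arm(
  deltas=[
    [17,-9,0,0,0,0,-1],
    [16,-9.5,0,0,0,0,-1],
    [0,0,20,0,0,0,-1],
    [0,0,25,0,0,0,-1],
    [0,0,10,0,0,0,-1],
    [0,0,0,0,0,0,-1],
  ],
)

```text
time: 2.3
tool_pos: [0.4616, -0.3348, 0.2855]
orientation: [-0.001, 1.0, 0.009, -0.001]
force: [-0.4, -0.0, 0.2]
gripper_width: 0.0858
grasp_force: 0.0
```

```bash
python3 -c "
from h import *
to([.4623,-.3345,.226])
for n in('side','top'): cv2.imwrite(f'pics/{n}1.png',vision.camera(n)['pixels'])
a=cv2.imread('pics/side1.png')[130:230,270:370];b=cv2.imread('pics/top1.png')[190:290,300:400]
cv2.imwrite('pics/c1.png',cv2.resize(np.hstack([a,b]),None,fx=4,fy=4,interpolation=cv2.INTER_CUBIC))
"
```

```text
t 2.30 p [ 0.4616 -0.3348  0.2855] yaw 0.0188 tilt [-0.0015  0.0014] F [-0.4 -0.   0.2] w 0.0858 g 0.0
tool delta mm [ 0.8 -0.2 59.5]
```

View pics/c1.png

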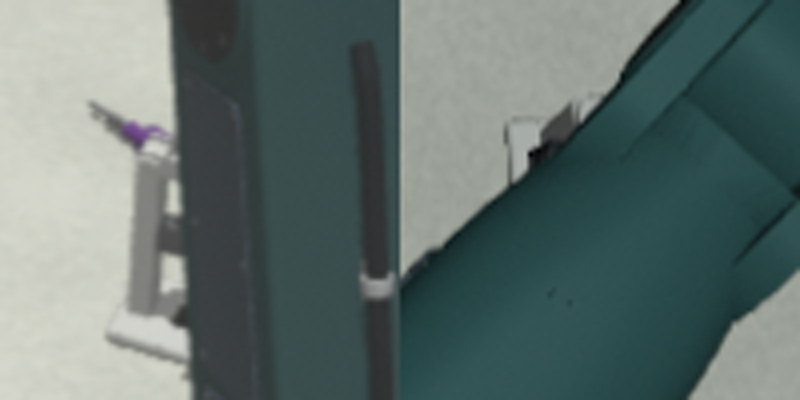

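The arm hides the pipette in both views: the column is at (150,220) and the charger base at (530,140) in the crop. The target comes from the triangulation, so I descend by force.

Call:
move_arm(
  deltas=[
    [0.8,0,15,0,0,0,-1],
    [0,0,15,0,0,0,-1],
    [0,0,15,0,0,0,-1],
    [0,0,10,0,0,0,-1],
    [0,0,4,0,0,0,-1],
    [0,0,0,0,0,0,-1],
  ],
  squeeze=45,
)

```text
time: 3.0
tool_pos: [0.4633, -0.3349, 0.2276]
orientation: [0.0, 1.0, 0.01, 0.0]
force: [0.0, -0.3, -0.2]
gripper_width: 0.0854
grasp_force: 0.0
```

Call:
move_arm(
  deltas=[
    [0,0,0,0,0,0,0],
    [0,0,0,0,0,0,0.2],
    [0,0,0,0,0,0,0.5],
    [0,0,0,0,0,0,1],
    [0,0,0,0,0,0,1],
    [0,0,0,0,0,0,1],
    [0,0,0,0,0,0,1],
  ],
)

```text
time: 3.7
tool_pos: [0.4634, -0.3348, 0.2276]
orientation: [0.0, 1.0, 0.01, 0.0]
force: [-0.8, 0.3, 5.6]
gripper_width: 0.0276
grasp_force: 45.2
```

Call:
move_arm(
  deltas=[
    [0,0,-5,0,0,0,1],
    [0,0,-8,0,0,0,1],
    [0,0,-10,0,0,0,1],
    [0,0,-10,0,0,0,1],
    [0,0,-8,0,0,0,1],
    [0,0,0,0,0,0,1],
  ],
)

```text
time: 4.3
tool_pos: [0.4637, -0.3351, 0.2696]
orientation: [0.001, 1.0, 0.01, 0.001]
force: [0.5, -0.0, -0.6]
gripper_width: 0.0278
grasp_force: 44.6
```

Call:
move_arm(
  deltas=[
    [-10,0,0,0,0,0,1],
    [-20,0,0,0,0,0,1],
    [-20,0,0,0,0,0,1],
    [-20,0,0,0,0,0,1],
    [-10,0,0,0,0,0,1],
    [0,0,0,0,0,0,1],
  ],
)

```text
time: 4.9
tool_pos: [0.3822, -0.3363, 0.2684]
orientation: [0.0, 1.0, 0.009, -0.0]
force: [0.6, -1.5, -1.8]
gripper_width: 0.0279
grasp_force: 44.6
```

```bash
python3 -c "
from h import *
st()
r=np.array([-np.sin(.105),np.cos(.105)]);n=np.array([np.cos(.105),np.sin(.105)])
b=np.array([.6448,.0983])
for d in (-.125,0):
  h=b+r*d; print('hook',h,'axis',h-n*(.023+.00125))
a=vision.camera('side');cv2.imwrite('pics/s2.png',a['pixels']);b=vision.camera('top');cv2.imwrite('pics/t2.png',b['pixels'])
cv2.imwrite('pics/c2.png',cv2.resize(np.hstack([a['pixels'][130:330,170:370],b['pixels'][150:350,200:400]]),None,fx=2,fy=2,interpolation=cv2.INTER_CUBIC))
"
```

```text
t 4.90 p [ 0.3822 -0.3363  0.2684] yaw 0.0185 tilt [-0.0001 -0.    ] F [ 0.6 -1.5 -1.8] w 0.0279 g 44.6
hook [ 0.6579009  -0.02601157] axis [ 0.63378445 -0.02855314]
hook [0.6448 0.0983] axis [0.62068356 0.09575843]
```

View pics/c2.png

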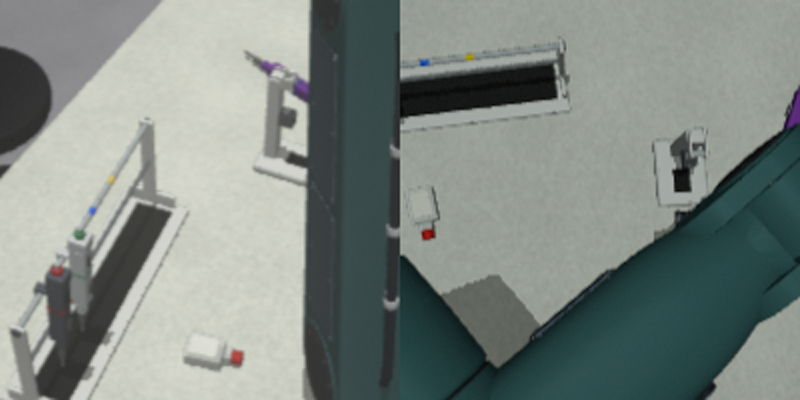

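The pipette is off its charger (stand empty at (680,165) in the crop), and the held pipette is hidden under the arm. The rack, bands and flask are in place.

Call:
move_arm(
  deltas=[
    [0.5,-25,0,0,0,0,1],
    [0.5,-30,0,0,0,0,1],
    [0.5,-30,0,0,0,0,1],
    [0.5,-30,0,0,0,0,1],
    [0.5,-30,0,0,0,0,1],
    [0.5,-30,0,0,0,0,1],
    [0.5,-25,0,0,0,0,1],
    [25,-12,0,0,0,0,1],
  ],
)

```text
time: 5.8
tool_pos: [0.4068, -0.1216, 0.2688]
orientation: [-0.0, 1.0, 0.01, 0.0]
force: [0.5, -0.4, -1.8]
gripper_width: 0.0275
grasp_force: 44.4
```

Call:
move_arm(
  deltas=[
    [30,-14,0,0,0,0,1],
    [30,-14,0,0,0,0,1],
    [30,-14,0,0,0,0,1],
    [30,-14,0,0,0,0,1],
    [30,-14,0,0,0,0,1],
    [20,-10,0,0,0,-0.043,1],
    [15,-3,0,0,0,-0.043,1],
    [0,0,0,0,0,0,1],
  ],
)

```text
time: 6.6
tool_pos: [0.5925, -0.0354, 0.2671]
orientation: [-0.0, 0.999, 0.054, -0.0]
force: [-0.1, -0.5, -1.1]
gripper_width: 0.0275
grasp_force: 44.4
```

```bash
python3 -c "
from h import *
to([.6338,-.0286,.268])
a=vision.camera('side');cv2.imwrite('pics/s3.png',a['pixels']);b=vision.camera('top');cv2.imwrite('pics/t3.png',b['pixels'])
cv2.imwrite('pics/c3.png',cv2.resize(np.hstack([a['pixels'][160:260,190:290],b['pixels'][140:240,200:300]]),None,fx=4,fy=4,interpolation=cv2.INTER_CUBIC))
"
```

```text
t 6.60 p [ 0.5925 -0.0354  0.2671] yaw 0.1084 tilt [-0.0009  0.0004] F [-0.1 -0.5 -1.1] w 0.0275 g 44.4
tool delta mm [41.8 -2.3 -1. ]
```

View pics/c3.png

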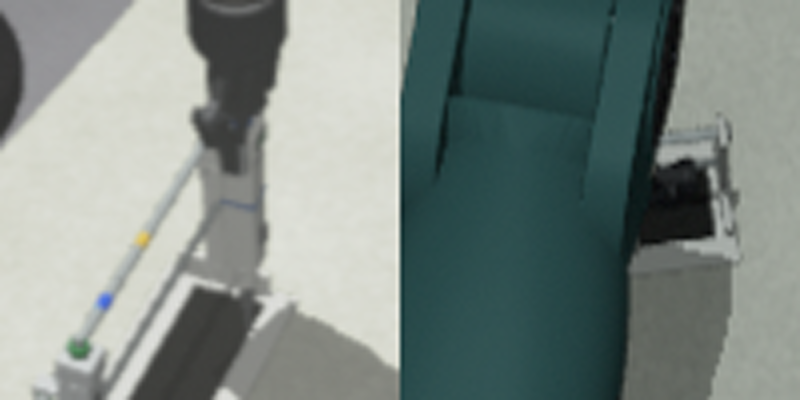

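The side crop shows the held pipette upright, handle edges about (203..263,230), with the rail running from (205,160) to the bands: yellow (143,240), blue (105,301). I check the pipette axis against the TCP.

```bash
python3 -c "
from h import *
p,R=st();S=vision.camera('side')
for z in (.27,.24,.21,.18,.15,.12):
  o=[]
  for sx in(-.0145,.0145):
    for sy in (-.014,.014):
      q=p.copy();q+=R[:,0]*sx+R[:,1]*sy;q[2]=z;o.append((proj(S,q)-[190,160])*4)
  o=np.array(o);print(z,'crop row',o[:,1].mean().round(),'cols',o[:,0].min().round(),o[:,0].max().round())
g=cv2.cvtColor(S['pixels'],cv2.COLOR_BGR2GRAY)
for r in (207,210,214,217): print(r,g[r,234:262])
"
```

```text
t 6.70 p [ 0.5908 -0.0361  0.2678] yaw 0.1054 tilt [-0.0008  0.0002] F [-0.3 -1.1 -1.4] w 0.0276 g 44.4
0.27 crop row 156.0 cols 219.0 266.0
0.24 crop row 183.0 cols 220.0 267.0
0.21 crop row 209.0 cols 221.0 267.0
0.18 crop row 235.0 cols 223.0 268.0
0.15 crop row 260.0 cols 224.0 268.0
0.12 crop row 285.0 cols 225.0 269.0
207 [167 189 213 218 219 215 183 148 138 137 136 137 135 135 135 137 136 137
 136 134 122 114 130 191 217 218 217 218]
210 [198 215 217 218 217 215 184 150 137 129 123 120 107 105 109 118 123 130
 134 131 117 113 153 201 217 221 222 223]
214 [218 219 218 217 216 214 184 141 120 122 131 135 132 133 135 135 136 137
 136 134 123 117 140 194 216 219 220 220]
217 [217 217 217 217 207 163 125 119 130 138 137 136 133 134 136 136 136 136
 136 135 122  99  95 156 206 220 221 219]
```

Call:
move_arm(
  deltas=[
    [12,-1,0,0,0,0,1],
    [12,-1,0,0,0,0,1],
    [10,0,0,0,0,0,1],
    [7,0,0,0,0,0,1],
    [0,0,0,0,0,0,1],
    [0,0,0,0,0,0,1],
    [0,0,0,0,0,0,1],
  ],
)

```text
time: 7.45
tool_pos: [0.6309, -0.0303, 0.2685]
orientation: [0.0, 0.999, 0.053, 0.0]
force: [-0.0, -0.6, -0.7]
gripper_width: 0.0278
grasp_force: 44.4
```

```bash
python3 -c "
from h import *
to([.6338,-.0286,.222])
a=vision.camera('side');cv2.imwrite('pics/s4.png',a['pixels']);st();b=vision.camera('top');st()
cv2.imwrite('pics/c4.png',cv2.resize(np.hstack([a['pixels'][160:260,190:290],b['pixels'][140:240,200:300]]),None,fx=4,fy=4,interpolation=cv2.INTER_CUBIC))
"
```

```text
t 7.45 p [ 0.6309 -0.0303  0.2685] yaw 0.1054 tilt [ 0.0001 -0.    ] F [-0.  -0.6 -0.7] w 0.0278 g 44.4
tool delta mm [ 3.1 -1.4 46.5]
t 7.50 p [ 0.6309 -0.0303  0.2685] yaw 0.1055 tilt [ 0.0001 -0.    ] F [-0.4  0.  -1.7] w 0.0276 g 44.4
t 7.55 p [ 0.631  -0.0302  0.2685] yaw 0.1056 tilt [ 0.0002 -0.    ] F [-0.2 -0.8 -2.1] w 0.0275 g 44.4
```

View pics/c4.png

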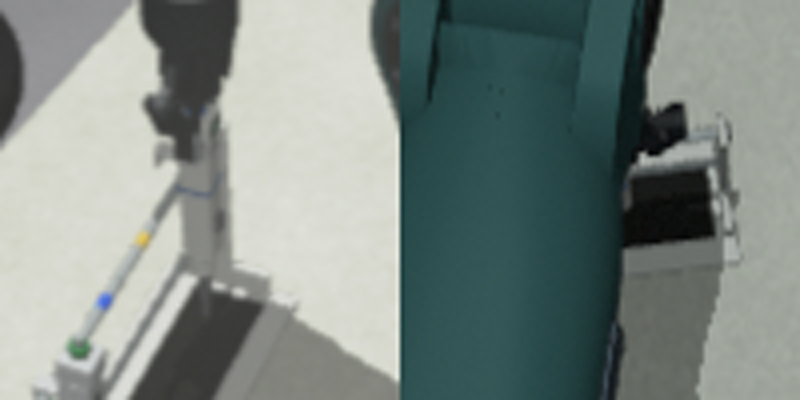

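The hook is visible at crop (163,150), beyond and above the rail; the handle at (205,200) is on the near side. It is ready to lower.

Call:
move_arm(
  deltas=[
    [3.5,-1,0,0,0,0,1],
    [0,0,10,0,0,0,1],
    [0,0,12,0,0,0,1],
    [0,0,8,0,0,0,1],
    [0,0,5,0,0,0,1],
    [0,0,3,0,0,0,1],
    [0,0,0,0,0,0,1],
    [0,0,0,0,0,0,1],
  ],
)

```text
time: 8.35
tool_pos: [0.6348, -0.0288, 0.2306]
orientation: [0.0, 0.999, 0.053, 0.0]
force: [-0.9, -0.3, -1.9]
gripper_width: 0.0276
grasp_force: 44.5
```

```bash
python3 -c "
from h import *
to([.6345,-.0285,.2206])
a=vision.camera('side')
im=a['pixels'].copy()
cv2.imwrite('pics/c5.png',cv2.resize(im[160:260,180:300],None,fx=6,fy=6,interpolation=cv2.INTER_CUBIC))
"
```

```text
t 8.35 p [ 0.6348 -0.0288  0.2306] yaw 0.1058 tilt [ 0.0005 -0.0001] F [-0.9 -0.3 -1.9] w 0.0276 g 44.5
tool delta mm [-0.3 -0.4 10. ]
```

View pics/c5.png

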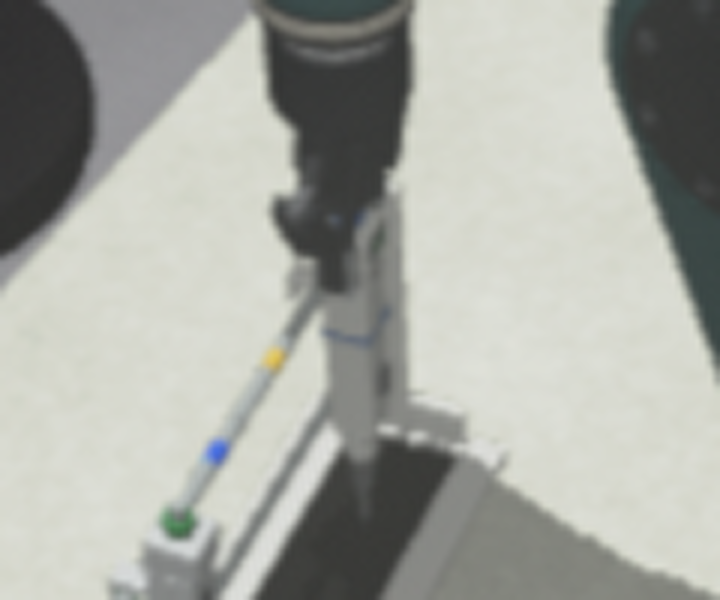

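The hook lip at (297,282) is on the far side of the rail, with no contact force. I go on down.

Call:
move_arm(
  deltas=[
    [0,0,3,0,0,0,1],
    [0,0,3,0,0,0,1],
    [0,0,0,0,0,0,1],
    [0,0,0,0,0,0,1],
  ],
)

```text
time: 8.8
tool_pos: [0.6346, -0.0288, 0.2242]
orientation: [-0.0, 0.999, 0.053, -0.0]
force: [0.2, 0.7, -1.8]
gripper_width: 0.0275
grasp_force: 44.4
```

Call:
move_arm(
  deltas=[
    [0,0,2,0,0,0,1],
    [0,0,1,0,0,0,1],
    [0,0,0,0,0,0,1],
    [0,0,0,0,0,0,1],
  ],
)

```text
time: 9.2
tool_pos: [0.6347, -0.0288, 0.2213]
orientation: [-0.0, 0.999, 0.053, -0.0]
force: [0.1, -0.1, -2.3]
gripper_width: 0.0274
grasp_force: 44.5
```

Call:
move_arm(
  deltas=[
    [0,0,0.5,0,0,0,1],
    [0,0,0.5,0,0,0,1],
    [0,0,0,0,0,0,1],
  ],
)

```text
time: 9.5
tool_pos: [0.6348, -0.0288, 0.2206]
orientation: [0.0, 0.999, 0.053, 0.0]
force: [-1.4, -0.8, 3.3]
gripper_width: 0.0277
grasp_force: 45.1
```

Call:
move_arm(
  deltas=[
    [1,0,0,0,0,0,1],
    [0,0,0,0,0,0,1],
    [0,0,0,0,0,0,1],
  ],
)

```text
time: 9.8
tool_pos: [0.6357, -0.0287, 0.2206]
orientation: [0.0, 0.999, 0.053, 0.0]
force: [-3.9, -1.0, 5.5]
gripper_width: 0.0275
grasp_force: 45.1
```

Call:
move_arm(
  deltas=[
    [1,0,0,0,0,0,1],
    [0,0,0,0,0,0,1],
    [0,0,0,0,0,0,1],
  ],
)

```text
time: 10.1
tool_pos: [0.6367, -0.0286, 0.2206]
orientation: [0.0, 0.999, 0.053, 0.0]
force: [-3.6, 0.4, 6.5]
gripper_width: 0.0275
grasp_force: 45.2
```

Seated (about 6–8 N upward). I back off in x, ease the load and begin the slide.

Call:
move_arm(
  deltas=[
    [-1,0,0,0,0,0,1],
    [-0.7,0,-0.3,0,0,0,1],
    [0,-5,0,0,0,0,1],
    [0,-10,0,0,0,0,1],
    [0,-10,0,0,0,0,1],
    [0,-5,0,0,0,0,1],
    [0,0,0,0,0,0,1],
  ],
)

```text
time: 10.8
tool_pos: [0.6316, 0.0026, 0.2206]
orientation: [-0.001, 0.999, 0.054, -0.0]
force: [-0.0, 2.3, 4.8]
gripper_width: 0.0275
grasp_force: 45.2
```

```bash
python3 -c "
from h import *
st()
"
```

```text
t 10.80 p [0.6316 0.0026 0.2206] yaw 0.1074 tilt [-0.0001  0.0011] F [-0.   2.3  4.8] w 0.0275 g 45.2
```

Call:
move_arm(
  deltas=[
    [0,-8,0,0,0,0,1],
    [0,-10,0,0,0,0,1],
    [0,-10,0,0,0,0,1],
    [0,-10,0,0,0,0,1],
    [0,-10,0,0,0,0,1],
    [0,-7,0,0,0,0,1],
    [0,0,0,0,0,0,1],
    [0,0,0,0,0,0,1],
  ],
)

```text
time: 11.6
tool_pos: [0.6259, 0.0564, 0.2206]
orientation: [-0.001, 0.999, 0.053, 0.0]
force: [-0.1, 3.9, 4.2]
gripper_width: 0.0275
grasp_force: 45.4
```

```bash
python3 -c "
from h import *
to([.6214,.0958,.2206])
a=vision.camera('side');b=vision.camera('top')
cv2.imwrite('pics/c6.png',cv2.resize(np.hstack([a['pixels'][190:290,180:260],b['pixels'][140:240,160:240]]),None,fx=5,fy=5,interpolation=cv2.INTER_CUBIC))
"
```

```text
t 11.60 p [0.6259 0.0564 0.2206] yaw 0.1066 tilt [-0.      0.0012] F [-0.1  3.9  4.2] w 0.0275 g 45.4
tool delta mm [ -0.3 -39.6   0.1]
```

View pics/c6.png

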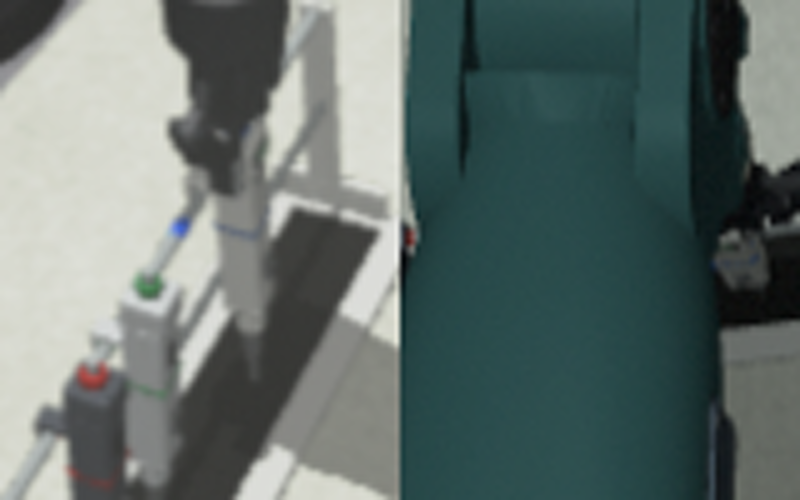

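Side crop: hook on the rail at (197,190), the blue band still ahead at (180,228), green (148,285) and red (92,375) undisturbed. About 39 mm to go.

Call:
move_arm(
  deltas=[
    [0,-8,0,0,0,0,1],
    [0,-10,0,0,0,0,1],
    [0,-10,0,0,0,0,1],
    [0,-7,0,0,0,0,1],
    [0,-3.5,0,0,0,0,1],
    [0,0,0,0,0,0,1],
    [0,0,0,0,0,0,1],
  ],
)

```text
time: 12.4
tool_pos: [0.6219, 0.0947, 0.2206]
orientation: [-0.001, 0.999, 0.053, -0.0]
force: [-1.0, 3.8, 4.5]
gripper_width: 0.0275
grasp_force: 45.5
```

```bash
python3 -c "
from h import *
to([.6214,.0955,.2206])
a=vision.camera('side')
R=st()
cv2.imwrite('pics/c7.png',cv2.resize(a['pixels'][200:280,180:260],None,fx=7,fy=7,interpolation=cv2.INTER_CUBIC))
"
```

```text
t 12.40 p [0.6219 0.0947 0.2206] yaw 0.1065 tilt [-0.0001  0.0013] F [-1.   3.8  4.5] w 0.0275 g 45.5
tool delta mm [-0.4 -0.9  0. ]
t 12.45 p [0.6219 0.0945 0.2206] yaw 0.1062 tilt [-0.      0.0011] F [0.6 2.6 4.8] w 0.0277 g 45.5
```

View pics/c7.png

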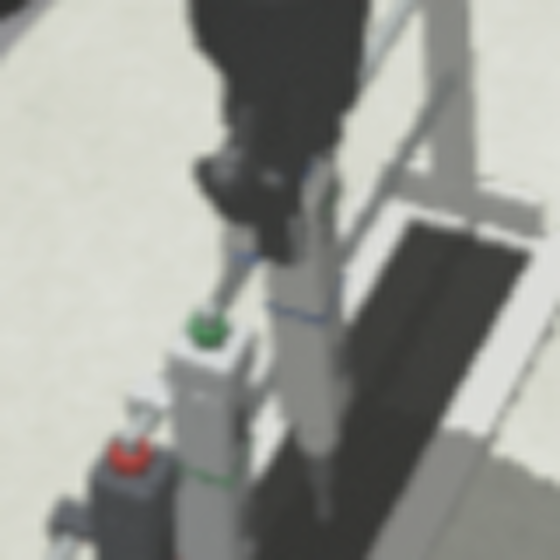

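The hook covers the blue band; only a thin blue sliver shows at its near (+y) edge, (245,258). I go about 1.5 mm farther, then release.

Call:
move_arm(
  deltas=[
    [0,-1.5,0,0,0,0,1],
    [0,0,0,0,0,0,1],
    [0,0,0,0,0,0,0.3],
    [0,0,0,0,0,0,0],
    [0,0,0,0,0,0,-0.3],
    [0,0,0,0,0,0,-0.5],
    [0,0,0,0,0,0,-0.5],
    [0,0,0,0,0,0,-0.5],
  ],
)

```text
time: 13.25
tool_pos: [0.6218, 0.0955, 0.2205]
orientation: [-0.0, 0.999, 0.053, -0.0]
force: [0.0, -0.4, -0.2]
gripper_width: 0.064
grasp_force: 0.0
```

Call:
move_arm(
  deltas=[
    [0,0,-10,0,0,0,-0.5],
    [0,0,-20,0,0,0,-0.5],
    [0,0,-25,0,0,0,-0.5],
    [0,0,-25,0,0,0,-0.5],
    [0,0,-20,0,0,0,-0.5],
    [0,0,0,0,0,0,-0.5],
  ],
)

```text
time: 13.85
tool_pos: [0.6225, 0.0955, 0.3237]
orientation: [0.0, 0.999, 0.053, 0.002]
force: [0.5, 0.1, -0.5]
gripper_width: 0.0638
grasp_force: 0.0
```

Call:
move_arm(
  deltas=[
    [-20,10,0,0,0,0,-0.5],
    [-30,30,0,0,0,0,-0.5],
    [-30,30,0,0,0,0,-0.5],
    [-30,30,0,0,0,0,-0.5],
    [-30,30,0,0,0,0,-0.5],
    [-30,30,0,0,0,0,-0.5],
    [-30,30,0,0,0,0,-0.5],
    [-10,30,0,0,0,0,-0.5],
  ],
)

```text
time: 14.65
tool_pos: [0.4338, -0.1462, 0.3211]
orientation: [0.0, 0.999, 0.053, 0.0]
force: [2.4, 0.2, -0.6]
gripper_width: 0.0639
grasp_force: 0.0
```

```bash
python3 -c "
from h import *
st()
a=vision.camera('side');b=vision.camera('top')
cv2.imwrite('pics/c8.png',np.vstack([np.hstack([cv2.resize(a['pixels'][190:290,170:270],None,fx=4,fy=4,interpolation=cv2.INTER_CUBIC),cv2.resize(b['pixels'][150:250,160:260],None,fx=4,fy=4,interpolation=cv2.INTER_CUBIC)])]))
"
```

```text
t 14.65 p [ 0.4338 -0.1462  0.3211] yaw 0.1053 tilt [ 0.0003 -0.0004] F [ 2.4  0.2 -0.6] w 0.0639 g 0.0
```

View pics/c8.png

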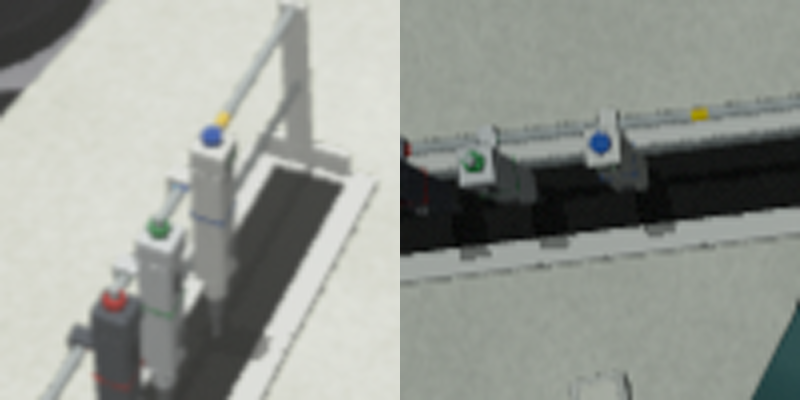

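The pipette hangs. In the top view its hook at (608,118) maps to full-image column 212, against band column 211.7. Green and red are unmoved. One numeric check on the button.

```bash
python3 -c "
from h import *
S=vision.camera('side');T=vision.camera('top')
r=np.array([-np.sin(.105),np.cos(.105)])
B=np.array([.6447,.0982])
for col,sb,tb in(('b',(217,215,13,14),(203,178,16,15)),('g',(203,240,14,12),(172,183,14,14)),('r',(192,260,14,12),(148,183,14,14))):
  a=blob(S['pixels'],sb,col);b=blob(T['pixels'],tb,col);p=tri(ray(S,*a[:2]),ray(T,*b[:2]));print(col,a,b,p,'along rail from band mm',(p[:2]-B)@r*1000)
"
```

```text
b (np.float64(222.34490010515248), np.float64(223.45951629863302), 18) (np.float64(209.50596877869606), np.float64(185.24609733700643), 20) [0.61795153 0.0947384  0.26519984] along rail from band mm -0.6391025820471873
g (np.float64(208.8398058252427), np.float64(246.87864077669903), 12) (np.float64(178.62436548223351), np.float64(190.44162436548223), 11) [0.60626584 0.19025977 0.25957629] along rail from band mm 95.58093349650915
r (np.float64(198.11332007952285), np.float64(264.9642147117296), 25) (np.float64(155.006456241033), np.float64(192.50358680057388), 24) [0.59990288 0.26172462 0.25843176] along rail from band mm 167.31908036216547
```

```bash
python3 -c "
from cell import bot
print(bot.finish_job())"
```

```text
the job is handed in; nothing more can be done
None
```

The blue-buttoned pipette is off its charger and hanging on the rack rail, with its hook about 0.6 mm from the centre of the blue band by camera measurement. The green and red pipettes haven't moved, and the arm never went near the flask or tip box. The job is handed in at about 15 s of the 48 s limit; no verdict came back.

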